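Make up two canteen trays

ROBOT

A 6-joint arm with a two-finger parallel gripper is mounted at the origin on the work surface. World frame = base frame: x ahead of the robot, y to its left, z up, the work surface at z = 0. Lengths are in mm, angles in rad, forces in N, time in s.
With the tool pointing down it reaches from about 400 to 925 mm from the base axis. Payload 12.5 kg.
Tool frame: the origin (TCP) lies between the finger pads; the fingertips stand 25 mm ahead of it and the grasp point (between the pads) lies 6 mm ahead of it; z points along the fingers, y is the line along which they close (so a half turn about z gives the same grasp; the last joint's range is limited). The gripper opens to 95 mm and grips with 3 to 60 N. Pads are 20 mm wide; open, the fingers measure 119 mm over their backs; the gripper's body (75 mm by 180 mm) begins 59 mm behind the grasp point.
Start: joints at [1.139, 0.491, 1.559, -0, 1.092, -0.106], TCP at [200.024, 592.144, 239.661] pointing down, gripper open.
Joint ranges: [-3.1, 3.1], [-0.84, 2.19], [0.05, 2.79], [-1.13, 4.28], [0.06, 2.93], [-2.69, 2.69]. Speed limits (rad/s): [2.22, 2.22, 2.79, 3.14, 3.14, 3.14].

INTERFACE

Orientations are given as [roll, pitch, yaw] about the fixed x, y, z axes, in that order (R = Rz(yaw) Ry(pitch) Rx(roll)).
In Python, from cell import state, read_camera, job_done, cut_out gives the robot as it stands. The module is installed in compiled form; this text tells all that it offers.
- The arm moves only by the tool jog_arm, never from a script. Its argument "motion" is a list of rows, each a list of 2 entries, a list of its own where there are three numbers: the shift along the tool's x, y, z in mm, then the turn about the tool's z in rad. A call has 1 to 5 rows; each row is the pose to reach, as a shift and turn from the pose commanded when the call began, along the tool's axes at that moment; what a row does not reach only later rows make up. A row lasts 1/10 s, in which the tool goes at most 50 mm and 8.59 degrees, less where a joint would pass 70% of its speed; a pose out of reach is approached as far as the arm can. A call with a gripper value outside its range is refused whole. "grip" is the closure, from 0 (fully open) to 1 (shut), set as the call begins (left out, the last holds). The fingers move at their own pace and stop on an object; the grip force is fixed at half the most. Time passes only in rows, so rows that repeat a pose let the fingers close. It gives the time, the measured TCP pose, the force, the opening and the grip force at its end, in the units of the state.
- state(): the state, without advancing time (a new reading comes with each control period).
- read_camera(name): name is "side" or "top"; returns a dict with "img" (384x512x3 uint8, blue, green, red), "vertical_fov" (degrees; the focal length in pixels is half the picture's height over the tangent of half this angle, whatever the lens; pixels are square), "cx", "cy" (the principal point, pixels), "extrinsics" (4x4, takes a point from camera to world coordinates). Camera axes: x right, y up, looking along -z (the intrinsics and any distortion apply to the point x, -y, -z); pixel columns grow to the right and rows downward; lengths in mm; the calibration is good to about 2 mm. A picture is of the moment at which its call begins. There is no depth.
- job_done(): hands the job in; it is judged then, once.
Trained networks look in a picture, given as the dict that the camera call returned (one of the last four; its "shot" number tells which), for a name from the list of things; names that differ only in an ending like _2 or _b are one class to them, and where a whole thing is asked for, a point or a joint stands for the part that bears it (a point fixed in the world has none). Each returns a list of dicts, best first, with "p" (0 to 1); they miss things now and then, are a little off and sometimes report something else, mostly with a low value. They report only what shows in the picture. A call takes as long as a camera call. They do not tell look-alikes from the thing itself.
- cut_out(name, picture): "region" (384x512 bool, what is visible of it) and "box" ([left, top, right, bottom] in pixels, round what is visible of it).
The state is a dict: "t": time; "joints": joint angles; "qvel": joint speeds; "tau": joint torques, N m; "eef_pos": TCP position; "tcp_rot": TCP orientation; "ft_force": force on the tool from outside, world axes, zero at the start; "moment": the same for the moment, N m; "opening": opening from 0.0 (shut) to 1.0 (fully open); "grip_force": force on a finger pad.
Only numpy, scipy, OpenCV 4.12 (cv2) and the standard library are available. Lean on these libraries where they do the work, as an engineer would, in place of code of your own. Each camera call takes 0.05 s, during which the arm holds its last target. There are 200 camera calls.

TASK

Make up the two meal trays: on the shorter tray stand the tall steel tumbler in the round well and the large pudding tub in the square well; on the longer tray stand the short tumbler in the round well, the small pudding tub in the square well and the drink carton in the oblong well. Set everything down without dropping it, upright and flat on the floor of its well, clear of the rims, and leave the salt and pepper shakers standing where they are.

Things in the scene. Friction and masses are not known exactly. Their poses are not given: they have to be found in the camera images.
- tray_two: The shorter white tray, fixed, 104 mm (its x) by 190 mm (its y) by 9 mm high, origin at its underside's centre, z up. Two dark-floored wells along y, 5 mm deep, floors 4 mm above the underside: round, 78 mm across, at y -46.5 mm; square, 84 mm, at y +43.5 mm (both x 0). Fingers beside a thing in a well come over the rim: keep the fingertips at least 8 mm above its foot.
- tray_three: The longer white tray, fixed, 96 mm (its x) by 258 mm (its y) by 9 mm high, origin at its underside's centre, z up. Three dark-floored wells along y, 5 mm deep, floors 4 mm above the underside: square, 68 mm, at y +87 mm; round, 76 mm across, at y +7 mm; oblong, 54 (x) by 82 (y) mm, at y -80 mm (all x 0). Keep the fingertips at least 8 mm above a thing's foot.
- tall_tumbler_center (a point): Tall open steel tumbler standing upright, 115 mm high, 60 mm across at the rim and 54 mm at the foot, wall 3 mm, about 110 g. The point is on its axis half-way up; z up through the thing.
- short_tumbler_center (a point): Short open steel tumbler standing upright, 75 mm high, 58 mm across at the rim and 52 mm at the foot, wall 3 mm, about 90 g. The point is on its axis half-way up; z up through the thing.
- large_tub_center (a point): Large round tub of brown pudding with a pale see-through flat lid, closed and rigid, 66 mm across, 45 mm high, about 160 g. The point is on its axis half-way up; z up through the thing.
- small_tub_center (a point): Small round tub of brown pudding with a pale see-through flat lid, closed and rigid, 50 mm across, 40 mm high, about 90 g. The point is on its axis half-way up; z up through the thing.
- carton_center (a point): White drink carton with a green band, standing upright, rigid box 64 mm (its x) by 36 mm (its y) by 85 mm high, about 210 g. The point is its centre. It goes into the oblong well with its 64 mm side along the well's 82 mm side (the tray's y axis), either way round.
- salt: Salt shaker, round, glass with a steel cap, 36 mm across, 68 mm high, loose. Origin at the centre of its underside. A bystander: stays where it is.
- pepper: Pepper shaker, square, glass with a black cap, 32 mm wide, 56 mm high, loose. Origin at the centre of its underside. A bystander: stays where it is.
Things that resemble listed ones, but are neither listed nor needed, are in the scene too. Leave any blue or orange look-alike of the part that bears carton_center alone.

How it is judged (in metres and radians):
At the end, for the whole second after the job is handed in: Each of the five things stands upright (within 0.08 rad), at rest and released, in its own well: its centre within 14 mm of the well's centre along each of the tray's x and y axes, its foot within 3 mm of the well's floor. Both shakers stand upright within 20 mm of where they began (x of tall_tumbler_center in the frame of tray_two between -0.014 and 0.014 m and y of tall_tumbler_center in the frame of tray_two between -0.0605 and -0.0325 m and z of tall_tumbler_center in the frame of tray_two between 0.0585 and 0.0645 m and angle between each of tall_tumbler_center, large_tub_center, short_tumbler_center, small_tub_center, carton_center's own z axis and vertical below 0.08 rad and linear speed of each of tall_tumbler, large_tub, short_tumbler, small_tub, carton below 0.02 m/s and x of large_tub_center in the frame of tray_two between -0.014 and 0.014 m and y of large_tub_center in the frame of tray_two between 0.0295 and 0.0575 m and z of large_tub_center in the frame of tray_two between 0.0235 and 0.0295 m and x of short_tumbler_center in the frame of tray_three between -0.014 and 0.014 m and y of short_tumbler_center in the frame of tray_three between -0.007 and 0.021 m and z of short_tumbler_center in the frame of tray_three between 0.0385 and 0.0445 m and x of small_tub_center in the frame of tray_three between -0.014 and 0.014 m and y of small_tub_center in the frame of tray_three between 0.073 and 0.101 m and z of small_tub_center in the frame of tray_three between 0.021 and 0.027 m and x of carton_center in the frame of tray_three between -0.014 and 0.014 m and y of carton_center in the frame of tray_three between -0.094 and -0.066 m and z of carton_center in the frame of tray_three between 0.0435 and 0.0495 m and distance of each of salt, pepper from where it was at the start of the episode below 0.02 m and angle between each of salt, pepper's own z axis and vertical below 0.1 rad); the robot touches nothing.
It fails at once if one of the five things is dropped (falls freely more than about 25 mm) ((linear speed of tall_tumbler above 0.7 m/s and contact force between the fingers and tall_tumbler below 0.05 N) or (linear speed of large_tub above 0.7 m/s and contact force between the fingers and large_tub below 0.05 N) or (linear speed of short_tumbler above 0.7 m/s and contact force between the fingers and short_tumbler below 0.05 N) or (linear speed of small_tub above 0.7 m/s and contact force between the fingers and small_tub below 0.05 N) or (linear speed of carton above 0.7 m/s and contact force between the fingers and carton below 0.05 N)).
It fails at once if a shaker is shifted more than 30 mm or knocked over ((distance of salt from where it was at the start of the episode above 0.03 m or angle between salt's own z axis and vertical above 0.4 rad) or (distance of pepper from where it was at the start of the episode above 0.03 m or angle between pepper's own z axis and vertical above 0.4 rad)).
It also fails if it takes over 128 s, if anything falls off the work surface, if the arm or the gripper's body presses on something with over 40 N, if the wrist force passes 120 N, or if a joint passes its speed limit or range.

## Working session

There is one attempt and no reset: what is moved stays moved. The work goes in short steps, Python scripts to look and compute and a tool call to move; the robot and the scene stay as the last step left them, time stands still between calls to the robot, and variables do not carry over. Pictures are saved under pics/ and viewed, at most 17 in all, crops included, and the job is handed in when it is done.

Besides the shell and the picture viewer there is one more tool, called after ">>>" by a JSON object that holds its "op" and its "data". jog_arm: Moves the arm, as the interface text tells. Its arguments: {"type":"object","properties":{"motion":{"type":"array"},"grip":{"type":"number"}},"required":["motion"]}

```bash
mkdir -p pics; cat > h.py <<'E'
import numpy as np,cv2
from cell import state,read_camera,job_done,cut_out
def ray(c,u,v):
    f=c['img'].shape[0]/2/np.tan(np.radians(c['vertical_fov'])/2)
    E=np.array(c['extrinsics']); d=E[:3,:3]@np.array([(u-c['cx'])/f,-(v-c['cy'])/f,-1]); return E[:3,3],d
def onz(c,u,v,z):
    o,d=ray(c,u,v); return (o+d*(z-o[2])/d[2])[:2]
def proj(c,p):
    f=c['img'].shape[0]/2/np.tan(np.radians(c['vertical_fov'])/2)
    E=np.array(c['extrinsics']); q=E[:3,:3].T@(np.array(p,float)-E[:3,3]); return c['cx']-f*q[0]/q[2], c['cy']+f*q[1]/q[2]
E
python3 - <<'E'
from h import *
s=state();print(s)
for n in("top","side"):
    c=read_camera(n);cv2.imwrite(f'pics/{n}0.png',cv2.resize(c['img'],(768,576)))
    print(n,{k:v for k,v in c.items() if k!='img'})
    for t in["tray_two","tray_three","tall_tumbler_center","short_tumbler_center","large_tub_center","small_tub_center","carton_center","salt","pepper"]:
        print(t,[(round(r['p'],2),np.round(r['box'])) for r in cut_out(t,c)])
E
```

```text
{'t': 0.0, 'joints': array([ 1.13940039e+00,  4.91590713e-01,  1.55949643e+00, -3.40955715e-05,
        1.09167769e+00, -1.05612867e-01]), 'qvel': array([ 2.32859521e-03,  5.51850705e-05, -2.60104821e-04,  8.17414936e-04,
       -4.67797657e-04, -1.17281980e-03]), 'tau': array([ 1.40319198e-04, -6.12663817e+01, -2.58175099e+01,  6.92415750e-02,
        4.83278360e-02, -8.73547719e-05]), 'eef_pos': array([199.9271797 , 591.91517794, 239.02619635]), 'tcp_rot': array([-3.14042382e+00, -9.34974571e-05,  2.81582527e+00]), 'ft_force': array([ 0.08499897,  0.00394641, -0.44286961]), 'moment': array([ 0.01305508, -0.05382524,  0.0018716 ]), 'grip_force': 0.0, 'opening': 1.0022118509484064}
top {'vertical_fov': 43.03062259770125, 'cx': 246.63189096925444, 'cy': 186.72176624520688, 'extrinsics': array([[-4.40142106e-03,  9.97496756e-01, -7.05751270e-02,
         3.62151814e+02],
       [-9.99694093e-01, -2.67144027e-03,  2.45882893e-02,
         1.24248061e+01],
       [ 2.43382016e-02,  7.06617610e-02,  9.97203373e-01,
         1.34312543e+03],
       [ 0.00000000e+00,  0.00000000e+00,  0.000
[... 1132 characters left out ...]
y_two [(0.77, array([202., 141., 263., 185.]))]
tray_three [(0.75, array([132., 196., 224., 299.]))]
tall_tumbler_center [(0.75, array([278., 123., 301., 168.])), (0.71, array([255., 225., 265., 244.]))]
short_tumbler_center [(0.68, array([264.,  97., 278., 128.]))]
large_tub_center [(0.86, array([177., 340., 216., 383.])), (0.61, array([264.,  96., 278., 131.]))]
small_tub_center [(0.86, array([233., 252., 256., 281.]))]
carton_center [(0.97, array([250., 182., 282., 225.])), (0.88, array([300., 182., 330., 226.])), (0.71, array([284., 220., 319., 268.])), (0.69, array([327., 143., 360., 180.]))]
salt [(0.69, array([253., 222., 267., 248.]))]
pepper [(0.47, array([270., 167., 282., 193.]))]
```

View pics/top0.png

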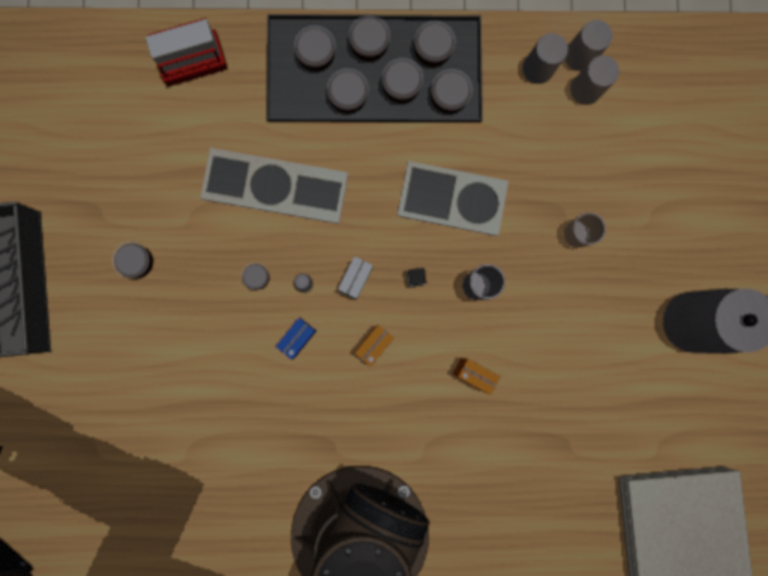

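View pics/side0.png

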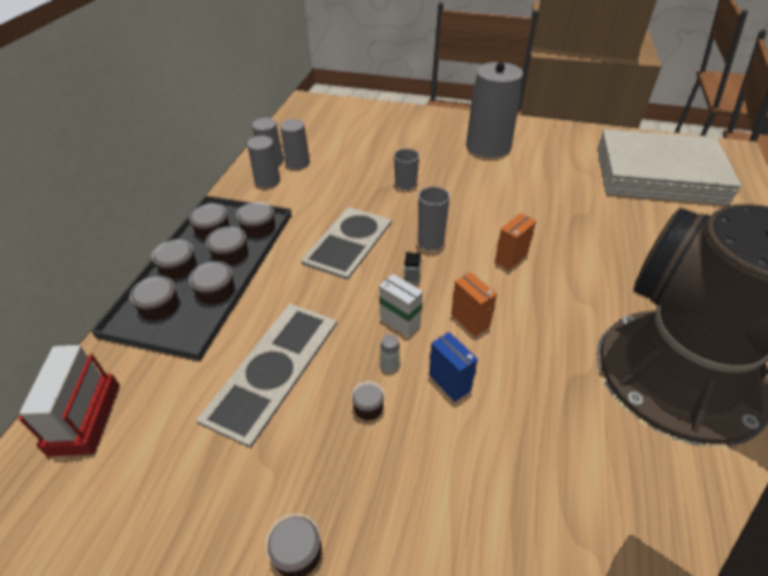

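Top view (768-px scale):
- **Trays:** long tray at (274,185), short tray at (453,198).
- **Tumblers:** the short one is at (585,230) and the tall one at (485,283). The closed dark cylinders at (550–600,40–75) are distractors.
- **Tubs:** the large one is at (133,261) and the small one at (256,277). Six similar tubs sit on a black sheet at top.
- **Shakers:** salt at (303,283), pepper at (416,277).
- **Carton candidates:** white at (355,278), blue (296,338), orange (374,345) and (478,375). The white one with the green band fits the description.

I'll confirm these in one crop and fit the poses.

```bash
cat > fit.py <<'E'
from h import *
from scipy.optimize import least_squares
D=dict(tall_tumbler_center=(54,60,115),short_tumbler_center=(52,58,75),large_tub_center=(66,66,45),small_tub_center=(50,50,40),salt=(36,36,68))
def pts(n,p):
    if n in D:
        b,t,h=D[n];a=np.linspace(0,2*np.pi,40)
        return [(p[0]+r/2*np.cos(k),p[1]+r/2*np.sin(k),z) for r,z in((b,0),(t,h)) for k in a]
    w=dict(carton_center=(64,36,85),pepper=(32,32,56),tray_two=(104,190,9),tray_three=(96,258,9))[n]
    c,s=np.cos(p[2]),np.sin(p[2])
    return [(p[0]+c*x-s*y,p[1]+s*x+c*y,z) for x in(-w[0]/2,w[0]/2) for y in(-w[1]/2,w[1]/2) for z in(0,w[2])]
def hull(c,n,p): return cv2.convexHull(np.array([proj(c,q) for q in pts(n,p)],np.float32)).reshape(-1,2)
def feat(h,ang):
    return np.array([ (h@np.array([np.cos(a),np.sin(a)])).max() for a in ang])
ANG=np.arange(0,2*np.pi,np.pi/8)
def fit(n,obs,p0):
    T=[]
    for c,reg in obs:
        ct=max(cv2.findContours(reg.astype(np.uint8),0,2)[0],key=cv2.contourArea).reshape(-1,2)
        T.append((c,feat(ct,ANG)+0.0))
    f=lambda p:np.concatenate([feat(hull(c,n,p),ANG)-t-.4 for c,t in T])
    r=least_squares(f,p0,loss='soft_l1',x_scale=[10,10,.1][:len(p0)],diff_step=1e-4)
    return r.x,[np.abs(q).mean() for q in np.split(f(r.x),len(T))]
def best(n,c,px,maxd=12):
    for r in cut_out(n,c):
        b=r['box'];
        if np.hypot((b[0]+b[2])/2-px[0],(b[1]+b[3])/2-px[1])<maxd: return r['region']
E
cat > m1.py <<'E'
from fit import *
S=2/3
G=dict(tray_two=(453,198),tray_three=(274,185),tall_tumbler_center=(485,283),short_tumbler_center=(585,230),large_tub_center=(133,261),small_tub_center=(256,277),carton_center=(355,278),salt=(303,283),pepper=(416,277))
t=read_camera('top');s=read_camera('side')
for n,px in G.items():
    z0=pts(n,[0,0,0])[-1][2]/2
    p0=list(onz(t,px[0]*S,px[1]*S,z0))
    if n not in D: p0+=[{'carton_center':.0,'pepper':0}.get(n,-.18)]
    rt=best(n,t,(px[0]*S,px[1]*S)); rs=best(n,s,proj(s,[*p0[:2],z0]),15)
    for lab,o in(('both',[(t,rt),(s,rs)]),('top',[(t,rt)]),('side',[(s,rs)])):
        o=[q for q in o if q[1] is not None]
        if not o: print(n,lab,'none');continue
        st=[p0] if n!='carton_center' else [p0[:2]+[a] for a in(-1.2,-.6,0,.6,1.2)]
        x,e=min((fit(n,o,q) for q in st),key=lambda r:sum(r[1]))
        print(n,lab,np.round(x,2),np.round(e,2))
a=cv2.resize(t['img'][60:260,60:420],(720,400),interpolation=cv2.INTER_CUBIC)
cv2.imwrite('pics/crop1.png',a)
E
python3 m1.py
```

```text
tray_two both [ 6.1144e+02 -1.7574e+02 -1.9000e-01] [1.2  0.39]
tray_two top [ 6.1109e+02 -1.7363e+02 -1.9000e-01] [1.2]
tray_two side [ 6.1174e+02 -1.7784e+02 -1.9000e-01] [0.29]
tray_three both [ 6.3401e+02  1.5383e+02 -1.8000e-01] [0.6  0.66]
tray_three top [ 6.3378e+02  1.5534e+02 -1.8000e-01] [0.51]
tray_three side [ 6.3460e+02  1.5211e+02 -1.8000e-01] [0.57]
tall_tumbler_center both [ 448.47 -216.45] [0.5  0.68]
tall_tumbler_center top [ 447.95 -215.34] [0.44]
tall_tumbler_center side [ 449.67 -219.88] [0.45]
short_tumbler_center both [ 543.2  -406.25] [0.31 0.49]
short_tumbler_center top [ 542.65 -405.9 ] [0.26]
short_tumbler_center side [ 544.49 -408.74] [0.43]
large_tub_center both [493.56 405.27] [0.98 1.12]
large_tub_center top [493.04 408.06] [0.86]
large_tub_center side [494.57 403.62] [1.09]
small_tub_center both [465.3  186.13] [0.66 1.01]
small_tub_center top [465.41 188.42] [0.46]
small_tub_center side [465.33 182.94] [0.96]
carton_center both [458.24   6.54  -0.49] [0.58 0.65]
carton_center top [458.73   7.44  -0.49] [0.58]
carton_center side [458.06   4.57  -0.5 ] [0.61]
salt both [451.17 100.54] [0.81 1.41]
salt top [450.4   99.84] [0.8]
salt side [451.79 101.98] [1.41]
pepper both [ 461.91 -103.1     0.  ] [1.26 1.51]
pepper top [ 459.5  -101.53    0.  ] [1.17]
pepper side [ 464.4  -108.52    0.  ] [1.43]
```

View pics/crop1.png

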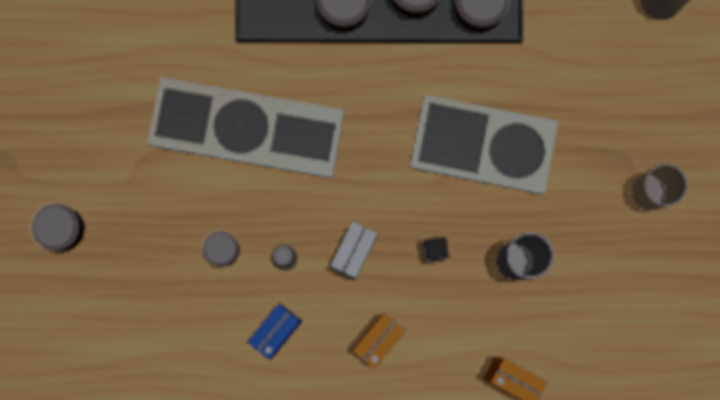

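The crop confirms it: the white carton is at crop (353,250), both tumblers are open, and the two loose tubs stand alone. The well layout matches the tray frames. Moving towards the large tub now, turning so the fingers close along the trays' x.

```bash
cat > rel.py <<'E'
import sys;from h import *
# usage: rel.py x y z(TCP) psi [from x y z psi]
a=list(map(float,sys.argv[1:])); s=state()
P=np.array(s['eef_pos']);ps=s['tcp_rot'][2]
if len(a)>4: P=np.array(a[4:7]);ps=a[7]
d=np.array(a[:3])-P
print('pos',np.round(s['eef_pos'],1),np.round(s['tcp_rot'],3),'shift',np.round([d[0]*np.cos(ps)+d[1]*np.sin(ps),d[0]*np.sin(ps)-d[1]*np.cos(ps),-d[2]],1),'turn',np.round((ps-a[3]+np.pi)%(2*np.pi)-np.pi,3))
E
```

>>> {"op": "jog_arm", "data": {"motion": [[[-34, -8, 0], 0.14], [[-68, -16, 0], 0.28], [[-102, -25, 0], 0.42], [[-136, -33, 0], 0.56], [[-170, -41, 0], 0.7]], "grip": 0}}

```text
t: 2.5
eef_pos: [349.0, 498.1, 239.8]
tcp_rot: [3.141, -0.0, 2.11]
ft_force: [-0.1, 0.7, 0.6]
opening: 1.0
grip_force: 0.0
```

>>> {"op": "jog_arm", "data": {"motion": [[[0, 0, 0], 0.14], [[0, 0, 0], 0.28], [[0, 0, 0], 0.42], [[0, 0, 0], 0.56], [[0, 0, 0], 0.73]]}}

```text
t: 3.0
eef_pos: [348.0, 498.8, 239.7]
tcp_rot: [-3.142, -0.0, 1.4]
ft_force: [0.8, -0.2, 0.7]
opening: 1.001
grip_force: 0.0
```

>>> {"op": "jog_arm", "data": {"motion": [[[0, 0, 0], 0], [[0, 0, 0], 0]]}}

```text
t: 3.2
eef_pos: [347.9, 498.9, 239.7]
tcp_rot: [-3.142, -0.0, 1.41]
ft_force: [0.1, -0.1, 0.9]
opening: 1.001
grip_force: 0.0
```

```bash
python3 rel.py 493.5 405.5 130 1.386
```

```text
pos [347.9 498.9 239.7] [-3.142 -0.     1.41 ] shift [-68.9 158.6 109.7] turn 0.024
```

>>> {"op": "jog_arm", "data": {"motion": [[[-15, 35, 10], 0.01], [[-31, 70, 25], 0.02], [[-47, 106, 45], 0.024], [[-62, 142, 65], 0.024], [[-69, 159, 85], 0.024]]}}

```text
t: 3.7
eef_pos: [495.9, 403.0, 153.9]
tcp_rot: [3.141, -0.0, 1.384]
ft_force: [-0.0, -0.3, 0.8]
opening: 1.001
grip_force: 0.0
```

>>> {"op": "jog_arm", "data": {"motion": [[[0, 0, 20], 0], [[0, 0, 45], 0], [[0, 0, 70], 0], [[0, 0, 90], 0], [[0, 0, 90], 0]]}}

```text
t: 4.2
eef_pos: [492.5, 404.0, 62.2]
tcp_rot: [-3.138, 0.003, 1.385]
ft_force: [-0.4, 0.1, -1.0]
opening: 1.0
grip_force: 0.0
```

```bash
python3 rel.py 493.5 405.5 36 1.386; python3 - <<'E'
from h import *
t=read_camera('top');s=read_camera('side')
a=t['img'][140:210,50:150];b=s['img'][290:384,130:264]
cv2.imwrite('pics/c2.png',np.hstack([cv2.resize(a,(400,280)),cv2.resize(b,(400,280))]))
E
```

```text
pos [492.5 404.   62.2] [-3.138e+00  3.000e-03  1.385e+00] shift [ 1.6  0.7 26.2] turn -0.001
```

View pics/c2.png

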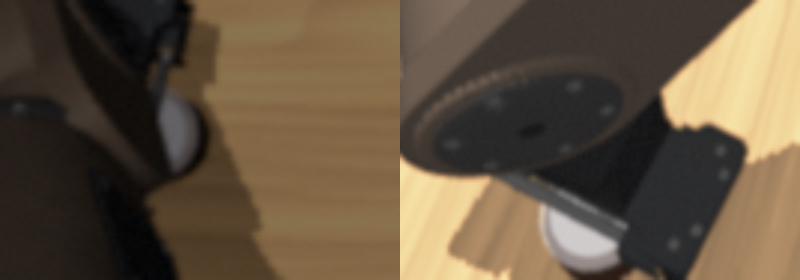

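Left (top view): the upper finger clears the tub at (180,130). Right (side view): the fingers straddle it. Descending and gripping.

>>> {"op": "jog_arm", "data": {"motion": [[[1, 0, 8], 0], [[1, 0, 16], 0], [[1, 0, 24], 0], [[1, 0, 24], 0], [[1, 0, 24], 0]]}}

```text
t: 4.8
eef_pos: [493.6, 405.7, 40.5]
tcp_rot: [-3.141, 0.0, 1.382]
ft_force: [0.1, 0.1, 0.1]
opening: 1.002
grip_force: 0.0
```

>>> {"op": "jog_arm", "data": {"motion": [[[0, 0, 0], 0], [[0, 0, 0], 0], [[0, 0, 0], 0], [[0, 0, 0], 0], [[0, 0, 0], 0]], "grip": 1}}

```text
t: 5.3
eef_pos: [493.7, 405.7, 40.8]
tcp_rot: [3.141, -0.0, 1.382]
ft_force: [0.0, 0.3, 0.5]
opening: 0.686
grip_force: 30.0
```

>>> {"op": "jog_arm", "data": {"motion": [[[0, 0, 0], 0], [[0, 0, 0], 0]]}}

```text
t: 5.5
eef_pos: [493.7, 405.7, 40.8]
tcp_rot: [3.141, -0.0, 1.382]
ft_force: [0.1, -0.0, 2.4]
opening: 0.685
grip_force: 30.0
```

```bash
python3 -c "
import numpy as np
for n,x,y,a,ws in(('two',611.4,-175.5,-.19,dict(tall=-46.5,large=43.5)),('three',634,153.8,-.18,dict(small=87,short=7,carton=-80))):
  for k,v in ws.items(): print(n,k,round(x-np.sin(a)*v,1),round(y+np.cos(a)*v,1))
"; python3 rel.py 619.6 -132.8 130 1.386
```

```text
two tall 602.6 -221.2
two large 619.6 -132.8
three small 649.6 239.4
three short 635.3 160.7
three carton 619.7 75.1
pos [493.7 405.7  40.8] [ 3.141 -0.     1.382] shift [-505.3  224.8  -89.2] turn -0.004
```

Gripped: the opening is 65 mm, which fits the 66 mm tub. Carrying it to the short tray.

>>> {"op": "jog_arm", "data": {"motion": [[[0, 0, -10], 0], [[0, 0, -30], 0], [[0, 0, -60], 0], [[0, 0, -85], 0], [[0, 0, -95], 0]]}}

```text
t: 6.0
eef_pos: [494.2, 406.1, 138.5]
tcp_rot: [3.139, -0.002, 1.382]
ft_force: [-0.7, -1.4, -2.1]
opening: 0.688
grip_force: 30.0
```

>>> {"op": "jog_arm", "data": {"motion": [[[-20, 9, 0], 0], [[-55, 25, 0], 0], [[-95, 43, 0], 0], [[-135, 61, 0], 0], [[-175, 79, 0], 0]]}}

```text
t: 6.5
eef_pos: [538.2, 217.4, 135.3]
tcp_rot: [-3.141, 0.0, 1.382]
ft_force: [0.9, 0.0, -2.0]
opening: 0.685
grip_force: 30.0
```

>>> {"op": "jog_arm", "data": {"motion": [[[-40, 18, 0], 0], [[-80, 36, 0], 0], [[-120, 54, 0], 0], [[-160, 71, 0], 0], [[-200, 89, 0], 0]]}}

```text
t: 7.0
eef_pos: [588.0, 4.0, 135.2]
tcp_rot: [-3.141, -0.0, 1.382]
ft_force: [1.4, 0.4, -1.9]
opening: 0.685
grip_force: 30.0
```

>>> {"op": "jog_arm", "data": {"motion": [[[-40, 18, 0], 0], [[-80, 36, 0], 0], [[-110, 49, 0], 0], [[-130, 57, 0], 0], [[-130, 57, 0], 0]]}}

```text
t: 7.5
eef_pos: [619.8, -135.2, 134.9]
tcp_rot: [-3.141, 0.0, 1.379]
ft_force: [-0.4, 0.0, -2.3]
opening: 0.685
grip_force: 30.0
```

```bash
python3 rel.py 619.6 -132.8 60 1.384
```

```text
pos [ 619.8 -135.2  134.9] [-3.141  0.     1.379] shift [ 2.3 -0.6 74.9] turn -0.005
```

>>> {"op": "jog_arm", "data": {"motion": [[[1, 0, 15], 0], [[2, 0, 35], 0], [[2, 0, 55], 0], [[2, 0, 70], 0], [[2, 0, 76], 0]]}}

```text
t: 8.0
eef_pos: [619.3, -129.4, 57.4]
tcp_rot: [-3.139, -0.001, 1.383]
ft_force: [-0.9, 0.5, -1.5]
opening: 0.685
grip_force: 30.0
```

```bash
python3 rel.py 619.6 -132.8 45 1.384; python3 - <<'E'
from h import *
t=read_camera('top');s=read_camera('side')
a=t['img'][90:180,240:360];b=s['img'][110:215,170:310]
cv2.imwrite('pics/c3.png',np.hstack([cv2.resize(a,(400,300)),cv2.resize(b,(400,300))]))
E
```

```text
pos [ 619.3 -129.4   57.4] [-3.139e+00 -1.000e-03  1.383e+00] shift [-3.3  1.  12.4] turn -0.001
```

View pics/c3.png

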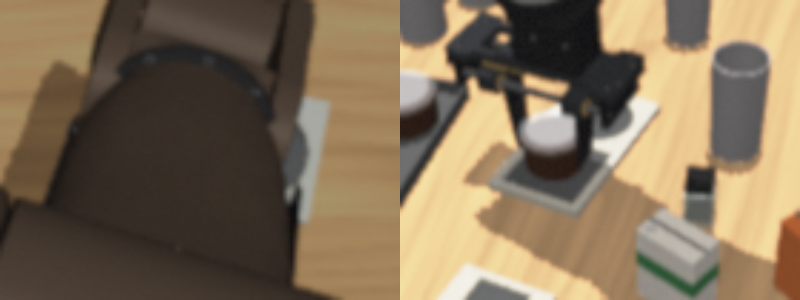

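Side view: the tub hangs just over the square well, with the well visible all round it at (550,165). Lowering slowly.

>>> {"op": "jog_arm", "data": {"motion": [[[-1, 0, 2], 0], [[-1, 0, 5], 0], [[-1, 0, 8], 0], [[-1, 0, 10], 0], [[-1, 0, 10], 0]]}}

```text
t: 8.6
eef_pos: [619.9, -131.6, 49.5]
tcp_rot: [-3.141, -0.0, 1.382]
ft_force: [0.3, 0.1, -1.0]
opening: 0.683
grip_force: 30.0
```

>>> {"op": "jog_arm", "data": {"motion": [[[0, 0, 0], 0], [[0, 0, 0], 0]]}}

```text
t: 8.8
eef_pos: [620.0, -131.6, 49.8]
tcp_rot: [3.141, -0.0, 1.382]
ft_force: [0.3, -0.5, -1.1]
opening: 0.684
grip_force: 30.0
```

```bash
python3 rel.py 619.6 -132.8 44.8 1.384
```

```text
pos [ 620.  -131.6   49.8] [ 3.141 -0.     1.382] shift [-1.2 -0.2  5. ] turn -0.002
```

>>> {"op": "jog_arm", "data": {"motion": [[[-1, 0, 1], 0], [[-1, 0, 2], 0], [[-1, 0, 3], 0], [[-1, 0, 4], 0], [[-1, 0, 5], 0]]}}

```text
t: 9.3
eef_pos: [619.8, -132.6, 44.7]
tcp_rot: [3.142, -0.0, 1.382]
ft_force: [-4.3, 1.3, 11.0]
opening: 0.685
grip_force: 30.0
```

>>> {"op": "jog_arm", "data": {"motion": [[[0, 0, 0], 0], [[0, 0, 0], 0]]}}

```text
t: 9.5
eef_pos: [619.8, -132.6, 44.8]
tcp_rot: [3.141, -0.0, 1.382]
ft_force: [-1.7, 0.5, 0.7]
opening: 0.682
grip_force: 30.0
```

The tub is down: 11 N contact, and its weight has come off the wrist. Releasing, then going to the tall tumbler.

>>> {"op": "jog_arm", "data": {"motion": [[[0, 0, 0], 0], [[0, 0, 0], 0], [[0, 0, 0], 0], [[0, 0, 0], 0], [[0, 0, 0], 0]], "grip": 0}}

```text
t: 10.0
eef_pos: [619.8, -132.6, 44.6]
tcp_rot: [3.142, -0.0, 1.382]
ft_force: [-0.4, -0.3, -0.9]
opening: 0.989
grip_force: 0.0
```

>>> {"op": "jog_arm", "data": {"motion": [[[0, 0, -10], 0], [[0, 0, -35], 0], [[0, 0, -70], 0], [[0, 0, -105], 0], [[0, 0, -120], 0]]}}

```text
t: 10.5
eef_pos: [620.6, -132.8, 168.7]
tcp_rot: [3.137, 0.0, 1.382]
ft_force: [0.2, -0.6, -0.1]
opening: 1.001
grip_force: 0.0
```

```bash
python3 rel.py 448.5 -217 165 1.382
```

```text
pos [ 620.6 -132.8  168.7] [3.137 0.    1.382] shift [-115.  -153.2    3.7] turn -0.0
```

>>> {"op": "jog_arm", "data": {"motion": [[[-25, -33, 0], 0], [[-52, -70, 0], 0], [[-80, -107, 0], 0], [[-105, -140, 0], 0], [[-115, -153, 0], 0]]}}

```text
t: 11.0
eef_pos: [445.4, -217.6, 165.4]
tcp_rot: [-3.142, 0.0, 1.38]
ft_force: [1.3, 0.9, 0.0]
opening: 1.001
grip_force: 0.0
```

>>> {"op": "jog_arm", "data": {"motion": [[[0, 0, 0], 0], [[0, 0, 0], 0]]}}

```text
t: 11.2
eef_pos: [448.8, -217.0, 165.2]
tcp_rot: [3.14, 0.0, 1.381]
ft_force: [0.3, 0.4, 0.6]
opening: 1.002
grip_force: 0.0
```

```bash
python3 rel.py 448.5 -217 80 1.382; python3 - <<'E'
from h import *
t=read_camera('top');s=read_camera('side')
a=t['img'][90:210,240:400];b=s['img'][80:200,180:340]
cv2.imwrite('pics/c4.png',np.hstack([cv2.resize(a,(400,300)),cv2.resize(b,(400,300))]))
E
```

```text
pos [ 448.8 -217.   165.2] [3.14  0.    1.381] shift [-0.1 -0.3 85.2] turn -0.001
```

View pics/c4.png

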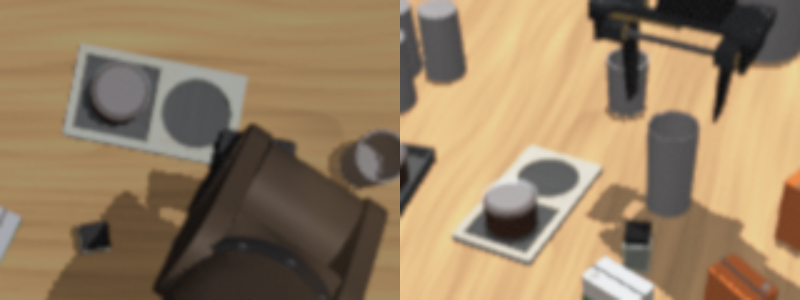

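The tub stands centred in its well at (118,92). The fingertips at (632,95) and (718,118) straddle the tumbler rim at (672,125). Descending and gripping.

>>> {"op": "jog_arm", "data": {"motion": [[[0, 0, 12], 0], [[0, 0, 32], 0], [[0, 0, 54], 0], [[0, 0, 74], 0], [[0, 0, 85], 0]]}}

```text
t: 11.8
eef_pos: [448.4, -216.0, 78.0]
tcp_rot: [-3.14, -0.001, 1.383]
ft_force: [0.4, -0.4, -0.2]
opening: 1.001
grip_force: 0.0
```

>>> {"op": "jog_arm", "data": {"motion": [[[0, 0, 0], 0], [[0, 0, 0], 0], [[0, 0, 0], 0], [[0, 0, 0], 0], [[0, 0, 0], 0]], "grip": 1}}

```text
t: 12.3
eef_pos: [448.1, -216.9, 80.2]
tcp_rot: [3.141, 0.0, 1.382]
ft_force: [-0.5, 0.7, -0.2]
opening: 0.638
grip_force: 0.0
```

>>> {"op": "jog_arm", "data": {"motion": [[[0, 0, 0], 0], [[0, 0, 0], 0], [[0, 0, 0], 0]]}}

```text
t: 12.6
eef_pos: [448.2, -217.0, 80.1]
tcp_rot: [3.141, 0.0, 1.382]
ft_force: [1.4, 0.6, 5.9]
opening: 0.62
grip_force: 29.9
```

```bash
python3 rel.py 602.6 -221.2 165 1.382
```

```text
pos [ 448.2 -217.    80.1] [3.141 0.    1.382] shift [ 24.8 152.5 -84.9] turn -0.0
```

>>> {"op": "jog_arm", "data": {"motion": [[[0, 0, -10], 0], [[0, 0, -30], 0], [[0, 0, -55], 0], [[0, 0, -75], 0], [[0, 0, -85], 0]]}}

```text
t: 13.1
eef_pos: [448.1, -216.9, 166.5]
tcp_rot: [3.14, 0.001, 1.382]
ft_force: [-0.9, 0.4, -1.6]
opening: 0.623
grip_force: 30.0
```

>>> {"op": "jog_arm", "data": {"motion": [[[4, 20, 0], 0], [[10, 60, 0], 0], [[17, 100, 0], 0], [[23, 140, 0], 0], [[25, 152, 0], 0]]}}

```text
t: 13.6
eef_pos: [604.7, -220.6, 164.0]
tcp_rot: [3.141, -0.0, 1.383]
ft_force: [-1.3, 0.1, -2.2]
opening: 0.615
grip_force: 30.0
```

>>> {"op": "jog_arm", "data": {"motion": [[[0, 0, 10], 0], [[0, 0, 25], 0], [[0, 0, 45], 0], [[0, 0, 58], 0], [[0, 0, 60], 0]]}}

```text
t: 14.1
eef_pos: [600.4, -220.5, 102.6]
tcp_rot: [-3.138, -0.001, 1.381]
ft_force: [0.1, -0.0, -1.5]
opening: 0.62
grip_force: 30.0
```

>>> {"op": "jog_arm", "data": {"motion": [[[0, 0, 0], 0], [[0, 0, 0], 0]]}}

```text
t: 14.3
eef_pos: [602.0, -221.0, 105.3]
tcp_rot: [3.141, 0.0, 1.382]
ft_force: [-0.5, 0.1, -0.6]
opening: 0.62
grip_force: 30.0
```

```bash
python3 rel.py 602.6 -221.2 84 1.382; python3 - <<'E'
from h import *
t=read_camera('top');s=read_camera('side')
a=t['img'][90:210,240:400];b=s['img'][100:200,180:314]
cv2.imwrite('pics/c5.png',np.hstack([cv2.resize(a,(400,300)),cv2.resize(b,(400,300))]))
E
```

```text
pos [ 602.  -221.   105.3] [3.141 0.    1.382] shift [-0.1  0.6 21.3] turn -0.0
```

View pics/c5.png

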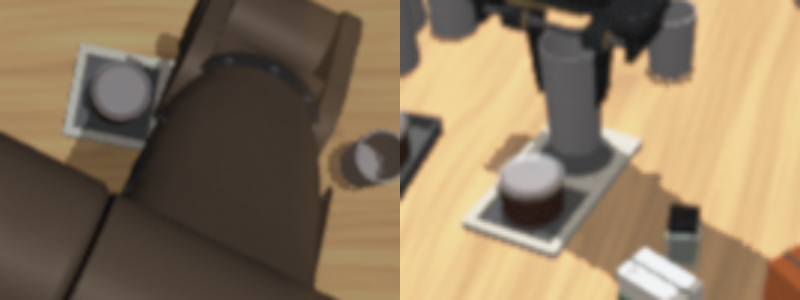

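Side view: the tumbler is upright over the round well at (575,155). Lowering the last 21 mm.

>>> {"op": "jog_arm", "data": {"motion": [[[0, 0, 4], 0], [[0, 0, 9], 0], [[0, 0, 13], 0], [[0, 0, 16], 0], [[0, 0, 17], 0]]}}

```text
t: 14.9
eef_pos: [601.7, -220.7, 87.0]
tcp_rot: [-3.141, -0.0, 1.382]
ft_force: [0.8, -0.2, -0.0]
opening: 0.617
grip_force: 30.0
```

>>> {"op": "jog_arm", "data": {"motion": [[[0, 0, 0], 0], [[0, 0, 1], 0], [[0, 0, 2], 0], [[0, 0, 3], 0], [[0, 0, 4], 0]]}}

```text
t: 15.4
eef_pos: [602.0, -220.8, 84.1]
tcp_rot: [3.141, 0.0, 1.382]
ft_force: [-3.8, 2.1, 13.5]
opening: 0.622
grip_force: 29.8
```

>>> {"op": "jog_arm", "data": {"motion": [[[0, 0, 0], 0], [[0, 0, 0], 0]]}}

```text
t: 15.6
eef_pos: [602.0, -220.8, 84.1]
tcp_rot: [3.141, 0.0, 1.382]
ft_force: [-0.8, 1.1, 5.6]
opening: 0.619
grip_force: 29.9
```

>>> {"op": "jog_arm", "data": {"motion": [[[0, 0, 0], 0], [[0, 0, 0], 0], [[0, 0, 0], 0], [[0, 0, 0], 0], [[0, 0, 0], 0]], "grip": 0}}

```text
t: 16.1
eef_pos: [601.9, -220.8, 83.5]
tcp_rot: [-3.141, -0.0, 1.382]
ft_force: [0.7, 0.7, 1.0]
opening: 0.968
grip_force: 0.0
```

>>> {"op": "jog_arm", "data": {"motion": [[[0, 0, -10], 0], [[0, 0, -35], 0], [[0, 0, -60], 0], [[0, 0, -80], 0], [[0, 0, -85], 0]]}}

```text
t: 16.6
eef_pos: [602.6, -221.1, 171.6]
tcp_rot: [3.138, 0.001, 1.382]
ft_force: [-0.2, -0.1, 0.3]
opening: 1.003
grip_force: 0.0
```

```bash
python3 rel.py 543.2 -407 130 1.382
```

```text
pos [ 602.6 -221.1  171.6] [3.138e+00 1.000e-03 1.382e+00] shift [-193.7  -23.5   41.6] turn -0.0
```

>>> {"op": "jog_arm", "data": {"motion": [[[-40, -5, 0], 0], [[-85, -10, 0], 0], [[-130, -16, 10], 0], [[-170, -21, 25], 0], [[-194, -23, 39], 0]]}}

```text
t: 17.1
eef_pos: [541.4, -409.6, 128.6]
tcp_rot: [-3.141, -0.0, 1.38]
ft_force: [-0.4, 0.4, 0.0]
opening: 0.996
grip_force: 0.0
```

>>> {"op": "jog_arm", "data": {"motion": [[[0, 0, 0], 0], [[0, 0, 0], 0]]}}

```text
t: 17.3
eef_pos: [542.5, -406.9, 129.0]
tcp_rot: [-3.141, -0.001, 1.381]
ft_force: [0.5, 0.3, 0.3]
opening: 0.997
grip_force: 0.0
```

```bash
python3 rel.py 543.2 -407 52 1.382; python3 - <<'E'
from h import *
t=read_camera('top');s=read_camera('side')
a=t['img'][90:210,280:440];b=s['img'][60:180,180:340]
cv2.imwrite('pics/c6.png',np.hstack([cv2.resize(a,(400,300)),cv2.resize(b,(400,300))]))
E
```

```text
pos [ 542.5 -406.9  129. ] [-3.141e+00 -1.000e-03  1.381e+00] shift [ 0.   0.7 77. ] turn -0.001
```

View pics/c6.png

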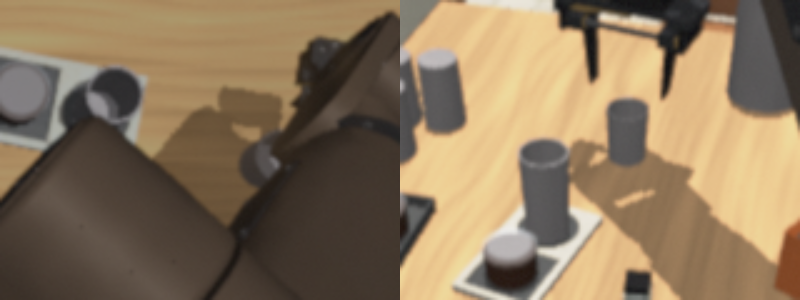

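The tall tumbler stands in its well at side (545,200). The fingertips straddle the short tumbler's rim at (628,105). Descending.

>>> {"op": "jog_arm", "data": {"motion": [[[0, 0, 12], 0], [[0, 0, 32], 0], [[0, 0, 52], 0], [[0, 0, 70], 0], [[0, 0, 77], 0]]}}

```text
t: 17.9
eef_pos: [542.7, -405.6, 50.6]
tcp_rot: [-3.14, -0.001, 1.383]
ft_force: [-0.8, 0.9, 0.4]
opening: 1.002
grip_force: 0.0
```

>>> {"op": "jog_arm", "data": {"motion": [[[0, 0, 0], 0], [[0, 0, 0], 0], [[0, 0, 0], 0], [[0, 0, 0], 0], [[0, 0, 0], 0]], "grip": 1}}

```text
t: 18.4
eef_pos: [543.0, -407.2, 53.2]
tcp_rot: [3.141, 0.0, 1.382]
ft_force: [0.2, 0.5, -0.9]
opening: 0.635
grip_force: 0.0
```

>>> {"op": "jog_arm", "data": {"motion": [[[0, 0, 0], 0], [[0, 0, 0], 0], [[0, 0, 0], 0]]}}

```text
t: 18.7
eef_pos: [543.0, -407.2, 53.0]
tcp_rot: [3.141, 0.0, 1.382]
ft_force: [1.2, 0.1, 4.6]
opening: 0.589
grip_force: 30.0
```

```bash
python3 rel.py 635.3 160.7 185 1.386
```

```text
pos [ 543.  -407.2   53. ] [3.141 0.    1.382] shift [ 575.1  -16.1 -132. ] turn -0.004
```

Gripped (56 mm opening). Lifting 155 mm to clear the tall tumbler, then crossing to the long tray.

>>> {"op": "jog_arm", "data": {"motion": [[[0, 0, -15], 0], [[0, 0, -50], 0], [[0, 0, -90], 0], [[0, 0, -130], 0], [[0, 0, -155], 0]]}}

```text
t: 19.2
eef_pos: [543.0, -407.2, 211.7]
tcp_rot: [3.139, 0.002, 1.382]
ft_force: [0.3, 0.1, -1.4]
opening: 0.588
grip_force: 30.0
```

>>> {"op": "jog_arm", "data": {"motion": [[[20, 0, 0], 0], [[55, -1, 0], 0], [[95, -3, 0], 0], [[135, -4, 0], 0], [[175, -5, 0], 0]]}}

```text
t: 19.7
eef_pos: [570.2, -231.7, 207.0]
tcp_rot: [-3.14, -0.001, 1.382]
ft_force: [1.1, 0.3, -1.8]
opening: 0.586
grip_force: 30.0
```

>>> {"op": "jog_arm", "data": {"motion": [[[40, -1, 0], 0], [[80, -2, 0], 0], [[120, -3, 0], 0], [[160, -4, 0], 0], [[200, -5, 0], 0]]}}

```text
t: 20.2
eef_pos: [602.6, -34.3, 207.0]
tcp_rot: [-3.14, -0.0, 1.382]
ft_force: [-0.3, 0.1, -0.8]
opening: 0.585
grip_force: 30.0
```

>>> {"op": "jog_arm", "data": {"motion": [[[40, -1, 0], 0], [[80, -3, 0], 0], [[120, -4, 0], 0], [[160, -5, 0], 0], [[190, -6, 0], 0]]}}

```text
t: 20.7
eef_pos: [632.2, 153.9, 206.9]
tcp_rot: [-3.14, 0.0, 1.383]
ft_force: [-0.3, -0.3, -0.7]
opening: 0.587
grip_force: 30.0
```

>>> {"op": "jog_arm", "data": {"motion": [[[10, 0, 10], 0], [[10, 0, 30], 0], [[10, 0, 60], 0], [[10, 0, 90], 0], [[10, 0, 110], 0]]}}

```text
t: 21.2
eef_pos: [633.4, 160.2, 94.6]
tcp_rot: [-3.138, 0.001, 1.382]
ft_force: [0.4, -0.5, -1.4]
opening: 0.589
grip_force: 30.0
```

>>> {"op": "jog_arm", "data": {"motion": [[[0, 0, 0], 0], [[0, 0, 0], 0]]}}

```text
t: 21.4
eef_pos: [634.8, 160.5, 97.5]
tcp_rot: [-3.141, 0.0, 1.382]
ft_force: [-0.3, 0.5, -0.4]
opening: 0.591
grip_force: 30.0
```

```bash
python3 rel.py 635.3 160.7 57 1.386
```

```text
pos [634.8 160.5  97.5] [-3.141  0.     1.382] shift [ 0.3  0.5 40.5] turn -0.004
```

>>> {"op": "jog_arm", "data": {"motion": [[[0, 0, 8], 0], [[0, 0, 18], 0], [[0, 0, 27], 0], [[0, 0, 33], 0], [[0, 0, 35], 0]]}}

```text
t: 21.9
eef_pos: [634.8, 160.7, 61.7]
tcp_rot: [-3.14, 0.0, 1.382]
ft_force: [-0.0, 0.1, -0.3]
opening: 0.591
grip_force: 30.0
```

>>> {"op": "jog_arm", "data": {"motion": [[[0, 0, 0], 0], [[0, 0, 1], 0], [[0, 0, 2], 0], [[0, 0, 3], 0], [[0, 0, 4], 0]]}}

```text
t: 22.4
eef_pos: [635.2, 160.8, 58.7]
tcp_rot: [3.141, -0.0, 1.382]
ft_force: [-0.4, 0.7, -1.0]
opening: 0.589
grip_force: 30.0
```

>>> {"op": "jog_arm", "data": {"motion": [[[0, 0, 1], 0], [[0, 0, 2], 0], [[0, 0, 2], 0]]}}

```text
t: 22.7
eef_pos: [635.3, 160.8, 57.0]
tcp_rot: [3.141, -0.0, 1.382]
ft_force: [-1.1, -0.5, 3.0]
opening: 0.59
grip_force: 30.0
```

```bash
python3 - <<'E'
from h import *
t=read_camera('top');s=read_camera('side')
a=t['img'][90:180,120:240];b=s['img'][180:310,100:273]
cv2.imwrite('pics/c7.png',np.hstack([cv2.resize(a,(400,300)),cv2.resize(b,(400,300))]))
E
```

```text
(no output)
```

View pics/c7.png

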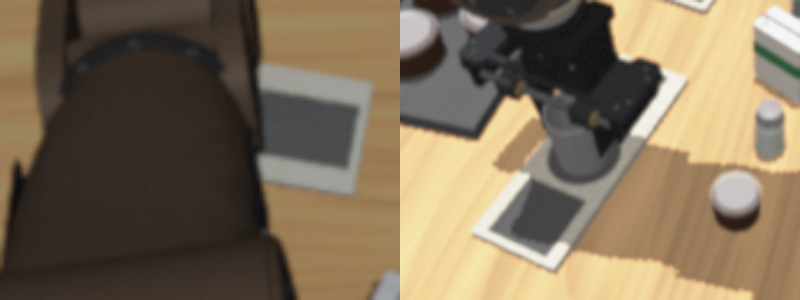

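Side view: the short tumbler is seated in the round well at (583,160), and contact is felt. Releasing, then to the small tub.

>>> {"op": "jog_arm", "data": {"motion": [[[0, 0, 0], 0], [[0, 0, 0], 0], [[0, 0, 0], 0], [[0, 0, 0], 0], [[0, 0, 0], 0]], "grip": 0}}

```text
t: 23.3
eef_pos: [635.2, 160.8, 56.6]
tcp_rot: [-3.142, -0.0, 1.382]
ft_force: [0.7, 0.3, 0.4]
opening: 0.949
grip_force: 0.0
```

>>> {"op": "jog_arm", "data": {"motion": [[[0, 0, -10], 0], [[0, 0, -35], 0], [[0, 0, -65], 0], [[0, 0, -85], 0], [[0, 0, -95], 0]]}}

```text
t: 23.8
eef_pos: [635.7, 160.9, 154.4]
tcp_rot: [3.139, -0.001, 1.382]
ft_force: [-0.2, 0.3, -0.1]
opening: 1.0
grip_force: 0.0
```

>>> {"op": "jog_arm", "data": {"motion": [[[0, 0, 0], 0], [[0, 0, 0], 0]]}}

```text
t: 24.0
eef_pos: [634.8, 160.7, 151.0]
tcp_rot: [-3.141, 0.0, 1.382]
ft_force: [0.1, -0.2, 0.4]
opening: 1.0
grip_force: 0.0
```

```bash
python3 rel.py 465.3 186 110 1.386
```

```text
pos [634.8 160.7 151. ] [-3.141  0.     1.382] shift [  -7.  -171.3   41. ] turn -0.004
```

>>> {"op": "jog_arm", "data": {"motion": [[[-2, -30, 0], 0], [[-4, -70, 0], 0], [[-5, -110, 0], 0], [[-7, -150, 0], 0], [[-7, -171, 10], 0]]}}

```text
t: 24.5
eef_pos: [462.9, 186.1, 141.3]
tcp_rot: [-3.14, 0.001, 1.382]
ft_force: [1.1, 0.9, 0.0]
opening: 1.001
grip_force: 0.0
```

>>> {"op": "jog_arm", "data": {"motion": [[[0, 0, 10], 0], [[0, 0, 25], 0], [[0, 0, 45], 0], [[0, 0, 60], 0], [[0, 0, 65], 0]]}}

```text
t: 25.0
eef_pos: [465.9, 185.7, 74.4]
tcp_rot: [-3.139, 0.001, 1.381]
ft_force: [0.2, 0.4, 0.3]
opening: 0.997
grip_force: 0.0
```

>>> {"op": "jog_arm", "data": {"motion": [[[0, 0, 0], 0], [[0, 0, 0], 0]]}}

```text
t: 25.2
eef_pos: [466.3, 186.0, 76.7]
tcp_rot: [3.142, -0.0, 1.382]
ft_force: [0.6, 0.3, 1.4]
opening: 0.999
grip_force: 0.0
```

```bash
python3 rel.py 465.3 186 38 1.386; python3 - <<'E'
from h import *
t=read_camera('top');s=read_camera('side')
a=t['img'][90:210,120:280];b=s['img'][180:310,170:343]
cv2.imwrite('pics/c8.png',np.hstack([cv2.resize(a,(400,300)),cv2.resize(b,(400,300))]))
E
```

```text
pos [466.3 186.   76.7] [ 3.142 -0.     1.382] shift [-0.1 -1.  38.7] turn -0.004
```

View pics/c8.png

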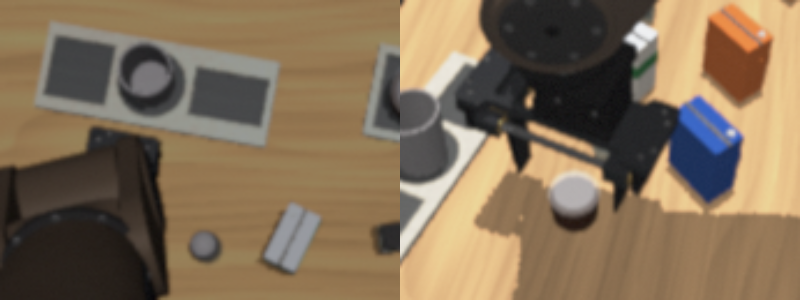

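The short tumbler stands inside the round well at top (147,80). The fingertips at (520,170) and (622,205) straddle the small tub at (575,195), and the blue carton is clear. Descending.

>>> {"op": "jog_arm", "data": {"motion": [[[0, -1, 6], 0], [[0, -1, 16], 0], [[0, -1, 26], 0], [[0, -1, 35], 0], [[0, -1, 38], 0]]}}

```text
t: 25.8
eef_pos: [464.5, 186.1, 37.3]
tcp_rot: [-3.14, 0.001, 1.382]
ft_force: [0.1, 0.0, 0.0]
opening: 0.997
grip_force: 0.0
```

>>> {"op": "jog_arm", "data": {"motion": [[[0, 0, 0], 0], [[0, 0, 0], 0], [[0, 0, 0], 0], [[0, 0, 0], 0], [[0, 0, 0], 0]], "grip": 1}}

```text
t: 26.3
eef_pos: [465.0, 186.2, 38.9]
tcp_rot: [3.141, -0.0, 1.382]
ft_force: [-0.3, 0.1, 0.3]
opening: 0.633
grip_force: 0.0
```

>>> {"op": "jog_arm", "data": {"motion": [[[0, 0, 0], 0], [[0, 0, 0], 0], [[0, 0, 0], 0]]}}

```text
t: 26.6
eef_pos: [465.0, 186.2, 38.8]
tcp_rot: [3.141, -0.0, 1.382]
ft_force: [-0.4, -0.9, 1.8]
opening: 0.513
grip_force: 30.0
```

```bash
python3 rel.py 649.6 239.4 130 1.386
```

```text
pos [465.  186.2  38.8] [ 3.141 -0.     1.382] shift [ 86.9 171.3 -91.2] turn -0.004
```

>>> {"op": "jog_arm", "data": {"motion": [[[0, 0, -10], 0], [[0, 0, -35], 0], [[0, 0, -65], 0], [[0, 0, -88], 0], [[0, 0, -95], 0]]}}

```text
t: 27.1
eef_pos: [465.5, 186.4, 136.1]
tcp_rot: [3.138, -0.002, 1.382]
ft_force: [0.8, 0.7, -1.1]
opening: 0.512
grip_force: 30.0
```

>>> {"op": "jog_arm", "data": {"motion": [[[10, 20, 0], 0], [[30, 60, 0], 0], [[52, 102, 0], 0], [[72, 142, 0], 0], [[87, 171, 0], 0]]}}

```text
t: 27.6
eef_pos: [651.1, 240.0, 132.7]
tcp_rot: [-3.141, 0.0, 1.382]
ft_force: [-0.4, 0.5, -0.8]
opening: 0.514
grip_force: 30.0
```

>>> {"op": "jog_arm", "data": {"motion": [[[0, 0, 8], 0], [[0, 0, 25], 0], [[0, 0, 48], 0], [[0, 0, 64], 0], [[0, 0, 70], 0]]}}

```text
t: 28.1
eef_pos: [648.0, 239.2, 61.3]
tcp_rot: [-3.138, 0.001, 1.382]
ft_force: [-0.7, -0.3, -0.5]
opening: 0.513
grip_force: 30.0
```

>>> {"op": "jog_arm", "data": {"motion": [[[0, 0, 0], 0], [[0, 0, 0], 0]]}}

```text
t: 28.3
eef_pos: [649.5, 239.6, 64.3]
tcp_rot: [3.141, -0.0, 1.382]
ft_force: [0.2, 0.3, 0.2]
opening: 0.516
grip_force: 30.0
```

```bash
python3 rel.py 649.6 239.4 42.8 1.386; python3 - <<'E'
from h import *
s=read_camera('side')
cv2.imwrite('pics/c9.png',cv2.resize(s['img'][180:310,100:273],(600,450)))
E
```

```text
pos [649.5 239.6  64.3] [ 3.141 -0.     1.382] shift [-0.2  0.2 21.5] turn -0.004
```

View pics/c9.png

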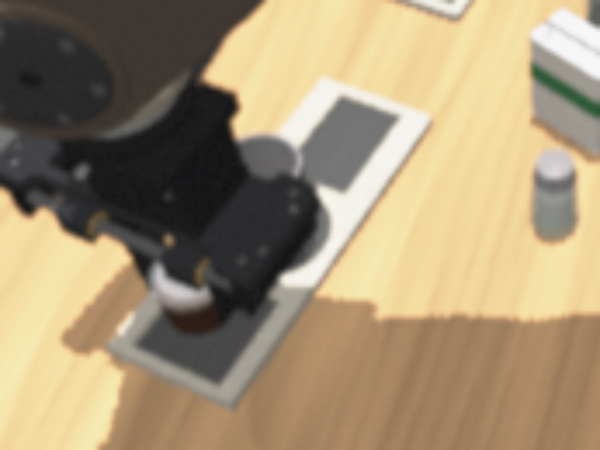

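The small tub hangs over the square well (centre about (205,335)). Lowering.

>>> {"op": "jog_arm", "data": {"motion": [[[0, 0, 4], 0], [[0, 0, 9], 0], [[0, 0, 13], 0], [[0, 0, 16], 0], [[0, 0, 17], 0]]}}

```text
t: 28.85
eef_pos: [649.0, 239.5, 46.1]
tcp_rot: [-3.141, 0.0, 1.382]
ft_force: [-0.5, -0.3, -1.0]
opening: 0.513
grip_force: 30.0
```

>>> {"op": "jog_arm", "data": {"motion": [[[0, 0, 0], 0], [[0, 0, 1], 0], [[0, 0, 2], 0], [[0, 0, 3], 0], [[0, 0, 4], 0]]}}

```text
t: 29.35
eef_pos: [649.2, 239.6, 42.8]
tcp_rot: [3.141, -0.0, 1.382]
ft_force: [-3.0, -0.9, 10.1]
opening: 0.514
grip_force: 30.0
```

>>> {"op": "jog_arm", "data": {"motion": [[[0, 0, 1], 0], [[0, 0, 1], 0]]}}

```text
t: 29.55
eef_pos: [649.3, 239.5, 42.8]
tcp_rot: [3.141, -0.0, 1.382]
ft_force: [-3.4, -1.3, 8.4]
opening: 0.511
grip_force: 30.0
```

>>> {"op": "jog_arm", "data": {"motion": [[[0, 0, 0], 0], [[0, 0, 0], 0], [[0, 0, 0], 0], [[0, 0, 0], 0], [[0, 0, 0], 0]], "grip": 0}}

```text
t: 30.05
eef_pos: [649.2, 239.5, 41.5]
tcp_rot: [-3.142, -0.0, 1.382]
ft_force: [-0.7, -0.8, -0.3]
opening: 0.88
grip_force: 0.0
```

>>> {"op": "jog_arm", "data": {"motion": [[[0, 0, -10], 0], [[0, 0, -35], 0], [[0, 0, -70], 0], [[0, 0, -105], 0], [[0, 0, -120], 0]]}}

```text
t: 30.55
eef_pos: [650.1, 239.8, 165.8]
tcp_rot: [3.137, -0.002, 1.382]
ft_force: [0.2, 0.5, 0.4]
opening: 0.999
grip_force: 0.0
```

>>> {"op": "jog_arm", "data": {"motion": [[[0, 0, 0], -0.14], [[0, 0, 0], -0.28], [[0, 0, 0], -0.42], [[0, 0, 0], -0.56], [[0, 0, 0], -0.7]]}}

```text
t: 31.05
eef_pos: [649.0, 239.5, 161.4]
tcp_rot: [-3.141, -0.0, 2.088]
ft_force: [0.1, 0.1, 0.8]
opening: 1.003
grip_force: 0.0
```

>>> {"op": "jog_arm", "data": {"motion": [[[0, 0, 0], -0.14], [[0, 0, 0], -0.28], [[0, 0, 0], -0.42], [[0, 0, 0], -0.53], [[0, 0, 0], -0.57]]}}

```text
t: 31.55
eef_pos: [649.0, 239.5, 161.4]
tcp_rot: [-3.141, -0.0, 2.656]
ft_force: [0.7, -0.0, -0.7]
opening: 0.996
grip_force: 0.0
```

>>> {"op": "jog_arm", "data": {"motion": [[[0, 0, 0], 0], [[0, 0, 0], 0]]}}

```text
t: 31.75
eef_pos: [649.1, 239.5, 161.5]
tcp_rot: [-3.141, -0.0, 2.65]
ft_force: [-0.0, 0.3, 1.1]
opening: 1.001
grip_force: 0.0
```

```bash
python3 rel.py 458.2 6.5 160 2.652
```

```text
pos [649.1 239.5 161.5] [-3.141 -0.     2.65 ] shift [  58.4 -295.5    1.5] turn -0.002
```

>>> {"op": "jog_arm", "data": {"motion": [[[6, -30, 0], 0], [[14, -72, 0], 0], [[23, -115, 0], 0], [[31, -158, 0], 0], [[40, -200, 0], 0]]}}

```text
t: 32.25
eef_pos: [518.5, 80.7, 161.7]
tcp_rot: [3.141, 0.0, 2.651]
ft_force: [1.4, -1.3, 1.2]
opening: 1.003
grip_force: 0.0
```

>>> {"op": "jog_arm", "data": {"motion": [[[8, -40, 0], 0], [[14, -70, 0], 0], [[18, -95, 10], 0], [[18, -95, 25], 0], [[18, -95, 35], 0]]}}

```text
t: 32.75
eef_pos: [459.0, 6.0, 126.2]
tcp_rot: [3.141, 0.0, 2.649]
ft_force: [0.8, 0.3, -0.6]
opening: 1.001
grip_force: 0.0
```

>>> {"op": "jog_arm", "data": {"motion": [[[0, 0, 0], 0], [[0, 0, 0], 0]]}}

```text
t: 32.95
eef_pos: [459.5, 6.8, 126.7]
tcp_rot: [3.142, -0.0, 2.652]
ft_force: [-0.8, -0.3, 0.1]
opening: 0.999
grip_force: 0.0
```

```bash
python3 rel.py 458.2 6.5 62 2.652; python3 - <<'E'
from h import *
t=read_camera('top');s=read_camera('side')
a=t['img'][90:210,120:280];b=s['img'][150:280,180:353]
cv2.imwrite('pics/c10.png',np.hstack([cv2.resize(a,(400,300)),cv2.resize(b,(400,300))]))
E
```

```text
pos [459.5   6.8 126.7] [ 3.142 -0.     2.652] shift [ 1.  -0.9 64.7] turn -0.0
```

View pics/c10.png

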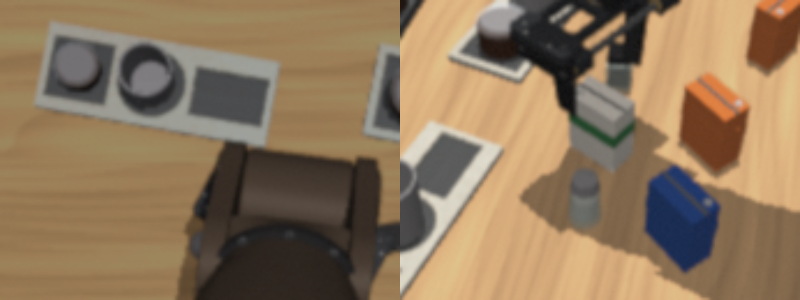

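The small tub sits in its well at (77,65). The fingers straddle the carton top at (605,95) across its narrow side, with salt and pepper clear. Descending.

>>> {"op": "jog_arm", "data": {"motion": [[[1, -1, 10], 0], [[1, -1, 28], 0], [[1, -1, 46], 0], [[1, -1, 60], 0], [[1, -1, 65], 0]]}}

```text
t: 33.55
eef_pos: [457.3, 6.2, 60.2]
tcp_rot: [-3.141, -0.002, 2.652]
ft_force: [-0.7, 0.0, -0.5]
opening: 1.003
grip_force: 0.0
```

>>> {"op": "jog_arm", "data": {"motion": [[[0, 0, 0], 0], [[0, 0, 0], 0], [[0, 0, 0], 0], [[0, 0, 0], 0], [[0, 0, 0], 0]], "grip": 1}}

```text
t: 34.05
eef_pos: [458.0, 6.1, 62.0]
tcp_rot: [3.141, 0.001, 2.652]
ft_force: [-0.4, 0.3, 0.0]
opening: 0.639
grip_force: 0.0
```

>>> {"op": "jog_arm", "data": {"motion": [[[0, 0, 0], 0], [[0, 0, 0], 0], [[0, 0, 0], 0], [[0, 0, 0], 0], [[0, 0, 0], 0]]}}

```text
t: 34.55
eef_pos: [458.0, 6.1, 61.7]
tcp_rot: [3.141, 0.0, 2.652]
ft_force: [0.2, 0.7, 0.4]
opening: 0.376
grip_force: 29.7
```

```bash
python3 rel.py 619.7 75.1 160 1.391
```

```text
pos [458.    6.1  61.7] [3.141 0.    2.652] shift [-110.3  137.   -98.3] turn 1.261
```

Gripped (36 mm). Lifting, carrying and turning.

>>> {"op": "jog_arm", "data": {"motion": [[[0, 0, -10], 0], [[0, 0, -35], 0], [[0, 0, -65], 0], [[0, 0, -92], 0], [[0, 0, -100], 0]]}}

```text
t: 35.05
eef_pos: [458.5, 6.0, 164.2]
tcp_rot: [3.14, 0.003, 2.652]
ft_force: [-0.7, -0.2, -2.4]
opening: 0.378
grip_force: 29.7
```

>>> {"op": "jog_arm", "data": {"motion": [[[-15, 18, 0], 0.1], [[-40, 50, 0], 0.24], [[-68, 85, 0], 0.38], [[-95, 118, 0], 0.52], [[-110, 137, 0], 0.66]]}}

```text
t: 35.55
eef_pos: [621.4, 76.4, 160.6]
tcp_rot: [-3.142, -0.0, 1.987]
ft_force: [-0.7, -0.7, -0.9]
opening: 0.379
grip_force: 29.7
```

>>> {"op": "jog_arm", "data": {"motion": [[[0, 0, 0], 0.13], [[0, 0, 0], 0.27], [[0, 0, 0], 0.41], [[0, 0, 0], 0.53], [[0, 0, 0], 0.6]]}}

```text
t: 36.05
eef_pos: [618.9, 75.2, 160.6]
tcp_rot: [-3.14, 0.0, 1.387]
ft_force: [1.0, 0.6, -1.3]
opening: 0.378
grip_force: 29.7
```

>>> {"op": "jog_arm", "data": {"motion": [[[0, 0, 0], 0], [[0, 0, 0], 0]]}}

```text
t: 36.25
eef_pos: [619.1, 75.2, 161.0]
tcp_rot: [-3.141, 0.0, 1.394]
ft_force: [0.3, 0.3, -1.5]
opening: 0.381
grip_force: 29.7
```

```bash
python3 rel.py 619.7 75.1 65.7 1.391
```

```text
pos [619.1  75.2 161. ] [-3.141  0.     1.394] shift [ 0.   0.6 95.3] turn 0.003
```

>>> {"op": "jog_arm", "data": {"motion": [[[0, 1, 10], 0], [[0, 1, 30], 0], [[0, 1, 53], 0], [[0, 1, 70], 0], [[0, 1, 75], 0]]}}

```text
t: 36.75
eef_pos: [619.4, 75.0, 84.1]
tcp_rot: [-3.138, 0.001, 1.393]
ft_force: [-0.3, 0.4, -1.4]
opening: 0.378
grip_force: 29.7
```

>>> {"op": "jog_arm", "data": {"motion": [[[0, 0, 0], 0], [[0, 0, 0], 0]]}}

```text
t: 36.95
eef_pos: [620.7, 75.0, 87.1]
tcp_rot: [3.141, -0.0, 1.392]
ft_force: [0.8, 0.5, -2.2]
opening: 0.378
grip_force: 29.7
```

```bash
python3 rel.py 619.7 75.1 65.7 1.391; python3 - <<'E'
from h import *
t=read_camera('top');s=read_camera('side')
a=t['img'][90:180,120:240];b=s['img'][160:290,110:283]
cv2.imwrite('pics/c11.png',np.hstack([cv2.resize(a,(400,300)),cv2.resize(b,(400,300))]))
E
```

```text
pos [620.7  75.   87.1] [ 3.141 -0.     1.392] shift [-0.1 -1.  21.4] turn 0.001
```

View pics/c11.png

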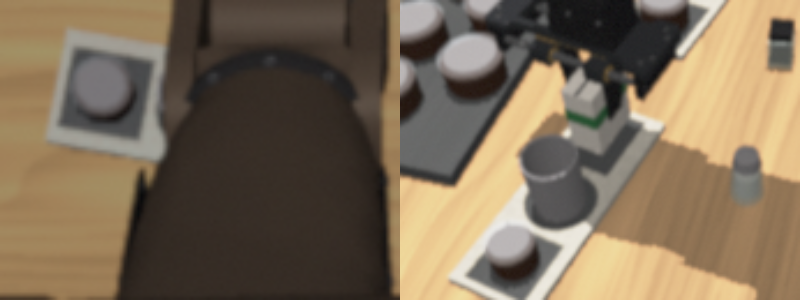

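Carton over the oblong well. I'll check its offset along the tray numerically before lowering.

```bash
python3 - <<'E'
from fit import *
s=read_camera('side')
for r in cut_out('carton_center',s)[:5]:
    b=r['box']
    if abs(b[0]-195)<40 and b[3]<240: print(r['p'],b)
P=[619.7,75.1,-.18+np.pi/2]
h=np.array([proj(s,(x,y,z+25.4)) for x,y,z in pts('carton_center',P)]); print('pred',h.min(0),h.max(0))
im=cv2.resize(s['img'],None,fx=6,fy=6,interpolation=cv2.INTER_CUBIC)
c,a=np.cos(-.18),np.sin(-.18)
w=[proj(s,(619.7+c*x-a*y,75.1+a*x+c*y,4)) for x,y in((-27,-41),(27,-41),(27,41),(-27,41))]
for pl,col in((w,(0,0,255)),(cv2.convexHull(h.astype(np.float32)).reshape(-1,2),(255,0,255))):
    cv2.polylines(im,[((np.array(pl)+.5)*6).astype(int)],True,col,1)
cv2.imwrite('pics/c12.png',im[170*6:250*6,160*6:260*6])
E
```

```text
0.66 [177.9, 189.0, 207.6, 227.9]
pred [178.8671077  181.59404488] [210.39755133 227.42128426]
```

View pics/c12.png

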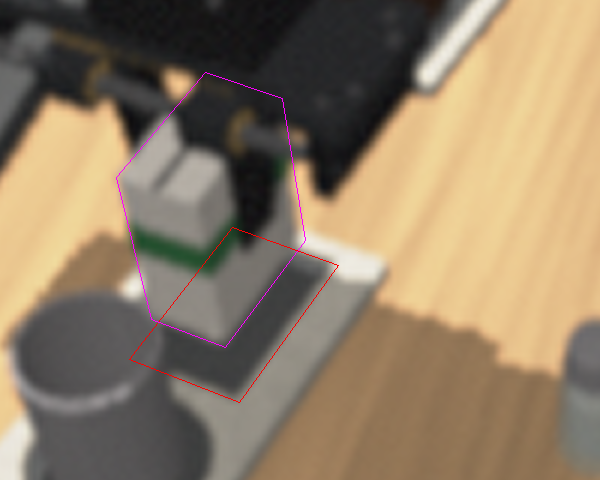

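The overlay shows the carton and the well both within about 2 mm of prediction, shifted the same way. Lowering.

>>> {"op": "jog_arm", "data": {"motion": [[[0, -1, 4], 0], [[0, -1, 9], 0], [[0, -1, 13], 0], [[0, -1, 16], 0], [[0, -1, 17], 0]]}}

```text
t: 37.65
eef_pos: [619.2, 75.2, 69.1]
tcp_rot: [-3.141, 0.0, 1.392]
ft_force: [0.0, -0.0, -0.9]
opening: 0.38
grip_force: 29.7
```

>>> {"op": "jog_arm", "data": {"motion": [[[0, 0, 0], 0], [[0, 0, 1], 0], [[0, 0, 2], 0], [[0, 0, 3], 0], [[0, 0, 4], 0]]}}

```text
t: 38.15
eef_pos: [619.5, 75.2, 65.7]
tcp_rot: [3.141, -0.0, 1.392]
ft_force: [-2.0, -0.8, 15.6]
opening: 0.379
grip_force: 29.7
```

>>> {"op": "jog_arm", "data": {"motion": [[[0, 0, 1], 0], [[0, 0, 1], 0]]}}

```text
t: 38.35
eef_pos: [619.5, 75.2, 65.7]
tcp_rot: [3.141, -0.0, 1.392]
ft_force: [-3.5, 0.2, 8.7]
opening: 0.38
grip_force: 29.7
```

>>> {"op": "jog_arm", "data": {"motion": [[[0, 0, 0], 0], [[0, 0, 0], 0], [[0, 0, 0], 0], [[0, 0, 0], 0], [[0, 0, 0], 0]], "grip": 0}}

```text
t: 38.85
eef_pos: [619.4, 75.2, 64.5]
tcp_rot: [-3.141, -0.0, 1.392]
ft_force: [0.1, -0.9, 0.1]
opening: 0.742
grip_force: 0.0
```

>>> {"op": "jog_arm", "data": {"motion": [[[0, 0, 0], 0], [[0, 0, -10], 0], [[0, 0, -40], 0], [[0, 0, -80], 0], [[0, 0, -110], 0]]}}

```text
t: 39.35
eef_pos: [619.6, 75.3, 177.5]
tcp_rot: [3.14, -0.0, 1.392]
ft_force: [-0.5, -0.1, -0.4]
opening: 0.999
grip_force: 0.0
```

>>> {"op": "jog_arm", "data": {"motion": [[[0, 0, -30], 0], [[0, -30, -40], 0], [[0, -70, -40], 0], [[0, -110, -40], 0], [[0, -140, -40], 0]]}}

```text
t: 39.85
eef_pos: [479.4, 100.4, 215.4]
tcp_rot: [3.141, -0.0, 1.392]
ft_force: [0.3, 0.4, -0.6]
opening: 0.997
grip_force: 0.0
```

>>> {"op": "jog_arm", "data": {"motion": [[[0, 0, 0], 0], [[0, 0, 0], 0]]}}

```text
t: 40.05
eef_pos: [482.1, 100.3, 215.7]
tcp_rot: [3.14, -0.001, 1.392]
ft_force: [0.4, -0.5, -0.1]
opening: 1.0
grip_force: 0.0
```

```bash
python3 - <<'E'
from fit import *
t=read_camera('top');s=read_camera('side')
W=dict(tall_tumbler_center=(602.6,-221.2),large_tub_center=(619.6,-132.8),short_tumbler_center=(635.3,160.7),small_tub_center=(649.6,239.4),carton_center=(619.7,75.1),salt=(451.2,100.5),pepper=(461.9,-103.1))
D2=dict(tall_tumbler_center=115,large_tub_center=45,short_tumbler_center=75,small_tub_center=40,carton_center=85,salt=68,pepper=56)
for n,p in W.items():
    up=0 if n in('salt','pepper') else 4
    for lab,c in(('top',t),('side',s)):
        r=best(n,c,proj(c,[*p,up+D2[n]/2]),14)
        if r is None: print(n,lab,'none');continue
        p0=list(p)+([] if n in D else [1.39 if n[0]=='c' else 0])
        x,e=fit(n,[(c,r)],p0); print(n,lab,'off',np.round(x[:2]-p,1),np.round(e,2))
cv2.imwrite('pics/c13.png',np.hstack([cv2.resize(t['img'][80:200,120:360],(400,200)),np.zeros((200,0,3),np.uint8),cv2.resize(s['img'][100:310,100:350],(400,336))[:200]]) if 0 else cv2.resize(t['img'][80:200,120:360],(720,360),interpolation=cv2.INTER_CUBIC))
cv2.imwrite('pics/c14.png',cv2.resize(s['img'][100:310,100:340],(680,595),interpolation=cv2.INTER_CUBIC))
E
```

```text
tall_tumbler_center top off [-0.7  0.5] [0.28]
tall_tumbler_center side none
large_tub_center top off [1.  0.1] [1.17]
large_tub_center side off [-13.7 -14.1] [6.17]
short_tumbler_center top off [1.7 2.8] [0.46]
short_tumbler_center side off [ 2.8 -3.1] [0.26]
small_tub_center top off [2.4 2.8] [0.45]
small_tub_center side off [ 2.9 -4.7] [0.76]
carton_center top off [1.9 0.5] [2.01]
carton_center side off [ 1.1 -5.1] [0.92]
salt top none
salt side off [1.3 1.6] [1.33]
pepper top off [-0.4  1. ] [1.18]
pepper side off [-3.2 -0.5] [5.48]
```

View pics/c14.png

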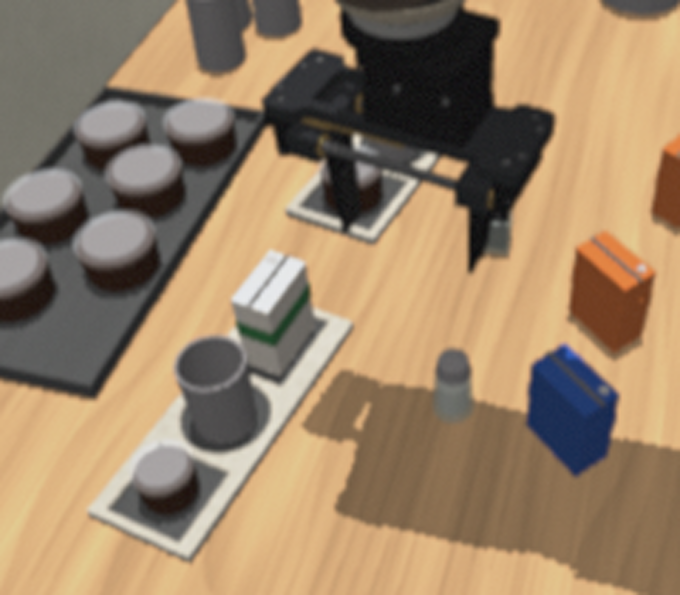

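All five things stand upright in their wells: the carton at (275,315), the short tumbler (217,395), the small tub (165,478), and the short tray's pair as checked from the top camera. The shakers haven't moved. Handing in.

```bash
python3 -c "
from cell import job_done;print(job_done())"
```

```text
the job is handed in; nothing more can be done
None
```

The job is handed in at about 40 s of the 128 s: by the last camera check all five things stand upright in their wells, a few mm from centre, and both shakers are where they began; no verdict came back.

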